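# Load an assay cartridge under the spring flap of a cartridge reader

### The arm

A 6-joint arm with a two-finger parallel gripper is mounted at the origin on the work surface; the furniture and walls round the work are solid. World frame = base frame: x ahead of the robot, y to its left, z up, the work surface at z = 0. Lengths are in m, angles in rad, forces in N, time in s.
With the tool pointing down it reaches from about 0.4 to 0.825 m from the base axis. Payload 7 kg.
Tool frame: the origin (TCP) lies at the very end of the fingers, on their centre line; the grasp point (between the pads) lies 19 mm behind it; z points along the fingers, y is the direction in which the jaws open and shut (so a half turn about z gives the same grasp; the last joint's range is limited). The gripper opens to 88 mm and grips with 3 to 60 N. Pads are 19 mm wide; open, the fingers measure 130 mm over their backs; the gripper's body (78 mm by 193 mm) begins 47 mm behind the grasp point.
Start: joints at [1.458, 0.359, 0.012, 0, -1.224, -0.288], TCP at [0.263, 0.621, 0.227] pointing down, gripper open.
Joint ranges: [-3.07, 3.07], [-1.43, 2.12], [-1.02, 1.25], [-3.03, 1.67], [-3.05, -0], [-3.03, 3.03]. Speed limits (rad/s): [2.39, 2.39, 3.01, 3.14, 3.14, 3.14].

### API

Orientations are given as a unit quaternion [x, y, z, w].
In Python, from workcell import robot gives the robot as it stands.
- The arm moves only by the tool servo_tool, never from a script. Its argument "deltas" is a list of rows, each an object with "delta_pos": the shift along the tool's x, y, z in mm, a list of three; "rot": the turn, a rotation vector about the tool's x, y, z in degrees, a list of three. In form: [{"delta_pos": [x, y, z], "rot": [ax, ay, az]}, ...]. A call has 1 to 10 rows; each row is the pose to reach, as a shift and turn from the pose commanded when the call began, along the tool's axes at that moment; what a row does not reach only later rows make up. A row lasts 1/12 s, in which the tool goes at most 41.7 mm and 7.16 degrees, less where a joint would pass 70% of its speed; a pose out of reach is approached as far as the arm can. A call with a gripper value outside its range is refused whole. "fingers" is the opening, from 0 (shut) to 1 (fully open), set as the call begins (left out, the last holds). The fingers move at their own pace and stop on an object; the grip force is fixed at half the most. Time passes only in rows, so rows that repeat a pose let the fingers close. It gives the time, the measured TCP pose, the force and the opening at its end, in the units of the state.
- robot.read_state(): the state, without advancing time (a new reading comes with each control period).
- robot.read_camera(name): name is "scene" or "top"; returns a dict with "img" (400x640x3 uint8, red, green, blue), "camera_matrix" (3x3 intrinsics, pixels), "k1" (the pictures are not rectified: a ray, as slopes to the right and down, at radius r is drawn at 1 + k1 r^2 times it, then the intrinsics apply), "R" (3x3) and "t" (3): a world point X has camera coordinates R X + t. Camera axes: x right, y down, z forward; pixel columns grow to the right and rows downward; lengths in m; the calibration is good to about 2 mm. A picture is of the moment at which its call begins. There is no depth.
- robot.sign_off(): hands the job in, once; it reports no verdict.
The state is a dict: "time": time; "joint_positions": joint angles; "qvel": joint speeds; "tau": joint torques, N m; "tcp_pos": TCP position; "orientation": TCP orientation; "wrist_force": force on the tool from outside, world axes, zero at the start; "moment": the same for the moment, N m; "gripper_width": opening from 0.0 (shut) to 1.0 (fully open).
Only numpy, scipy, OpenCV 4.12 (cv2) and the standard library are available. Lean on these libraries where they do the work, as an engineer would, in place of code of your own. Each camera call takes 0.05 s, during which the arm holds its last target.

### The job

Slide the black cartridge along the reader's tray and under the blue spring flap until its nose meets the stop: keep the flap swung up with one fingertip against its long blue side paddle while the other fingertip pushes the cartridge, so that the flap never touches the cartridge on the way in. Once the cartridge is fully home, let the flap come down on it and take the hand away. Only push with the fingers: do not lift or carry the cartridge, and leave the things around the reader where they are.

Things in the scene. Friction and masses are not known exactly. Their poses are not given: they have to be found in the camera images.
- reader: Fixed cartridge reader: white instrument body (124 wide, 72 high) with a low grey loading tray before it. Origin: bench level, on the channel's centre line, under the flap's front edge. x points along the channel into the reader (the way to push), y left, z up. All mm below are in this frame. Tray: x -137 to +46, y -40 to +36, top z = 8.
- stop (a point): Point on the stop, the face that ends the channel: reader (46, 0, 19). The middle of the cartridge's nose is here when it is home.
- channel_mouth (a point): Centre of the channel at the tray's front end: reader (-137, 0, 8), on the tray's top. Two guide rails stand on the tray along both sides of the channel, tops at z = 12; inner faces 48 apart, flaring from x = -57 to 62 apart at this end.
- hinge (a point): Point on the hinge rod beside the flap's front edge: reader (0, 40, 36). The rod runs along reader x on the tray's left side, x -137 to +43, in two grey posts (7 long in x, y 30 to 46, 42 high) at x = -133.5 and -11.5.
- flap (a joint): Angle of the one-piece blue flap and paddle about the hinge rod (rad): 0 shut, 0.72 fully up; a spring always shuts it. The flap covers x +1 to +43, y +40 to -20. Shut, its rubber foot (y +12 to -12, sole at z = 25) bars the way; above 0.25 it clears the cartridge (top z = 30); on a loaded cartridge it rests at about 0.17. Fully up, its free edge is at z = 80.
- paddle_lip (a point): Middle of the round lip (radius 3.5, 112 long in reader x) on the paddle's lower edge; paddle: 30 wide blue plate outside the rod, x -128 to -18. Shut, it flares out, lip at y = 58, z = 14. Pushed right (-y) until it hangs upright (lip y = 40, outer side y = 43.5, z = 7.5) the flap is up at 0.70; 3 to 6 N hold it there and a finger may slide along it.
- cartridge: Loose black cartridge with a silver label on top, 70 long, 45 wide, 22 high, about 80 g, lying on the tray lengthwise, perhaps slightly askew, its nose 6 to 26 in front of the flap. Origin: centre of its underside; y is its length (near reader -x), z up. Home: nose on the stop, origin at reader x = +11, rear end at x = -24, still standing out in front of the flap.
- spare_block: Loose flat black block with a silver label, 40 x 55 x 10, on the bench to the right of the reader: leave alone. Origin: centre of underside.
- vial: Loose amber dropper bottle with a red cap, 30 across, 70 high, to the right of the reader: leave alone. Origin: centre of underside.
- sample_jar: Loose small jar with a pink cap, 28 across, 46 high, to the left of the reader: leave alone. Origin: centre of underside.
- dish: Loose clear petri dish, 59 across, 16 high, at the left: leave alone. Origin: centre of underside.
- beaker: Loose clear beaker, 53 across, 70 high, at the left: leave alone. Origin: centre of underside.
- marker: Loose black marker pen, 136 long, on the notebook at the right: leave alone. Origin: centre of underside.
Not all that is in view belongs to the job. There is more than one size of the cartridge; the one meant has the size given above.

How it is judged:
On the way, in this order (a step that is already met when the one before it is completed fails the run):
1. the flap is swung up by a fingertip while the cartridge is still in front of it (value of joint flap above 0.3 rad and contact force between the fingers and flap above 0.2 N and x of cartridge in the frame of reader below -0.03 m), for 0.1 s.
2. the cartridge is home against the stop with the flap still held up (x of cartridge in the frame of reader above 0.008 m and value of joint flap above 0.25 rad and contact force between the fingers and flap above 0.2 N), for 0.1 s.
At the end, for the whole second after the job is handed in: The cartridge lies flat on the tray with its nose within 3 mm of the stop, the flap rests on it (0.08 to 0.24 rad, pressing with more than 0.3 N), everything is at rest and the hand is clear (x of cartridge in the frame of reader above 0.008 m and z of cartridge in the frame of reader below 0.01 m and angle between cartridge's own z axis and vertical below 0.05 rad and value of joint flap between 0.08 and 0.24 rad and contact force between flap and cartridge above 0.3 N and linear speed of cartridge below 0.01 m/s); the robot touches nothing.
It fails at once if the flap touches the cartridge before it is home (contact force between flap and cartridge above 0.5 N and x of cartridge in the frame of reader below 0.008 m).
It fails at once if the cartridge is lifted off the tray (z of cartridge in the frame of reader above 0.016 m).
It fails at once if the cartridge is tipped (angle between cartridge's own z axis and vertical above 0.3 rad).
It fails at once if something around the reader is moved (distance of any of spare_block, vial, sample_jar, dish, beaker, marker from where it was at the start of the episode above 0.015 m).
It also fails if it takes over 40 s, if anything falls off the work surface, if the arm or the gripper's body presses on something with over 40 N, if the wrist force passes 120 N, or if a joint passes its speed limit or range.

## Working session

There is one attempt and no reset: what is moved stays moved. The work goes in short steps, Python scripts to look and compute and a tool call to move; the robot and the scene stay as the last step left them, time stands still between calls to the robot, and variables do not carry over. Pictures are saved under pics/ and viewed, and the job is handed in when it is done.

Besides the shell and the picture viewer there is one more tool, called as name(argument=value, ...), one argument or row to a line, values as JSON. servo_tool: Moves the arm, as the interface text tells. Its arguments: {"type":"object","properties":{"deltas":{"type":"array","items":{"type":"object","properties":{"delta_pos":{"type":"array","items":{"type":"number"}},"rot":{"type":"array","items":{"type":"number"}}}}},"fingers":{"type":"number"}},"required":["deltas"]}

```bash
ls; mkdir -p pics
python3 - <<'E'
from workcell import robot
import cv2
s=robot.read_state(); print({k:s[k] for k in s})
for n in ["scene","top"]:
    c=robot.read_camera(n); cv2.imwrite(f"pics/{n}0.png",c["img"][:,:,::-1]); print(n,c["camera_matrix"],c["k1"],c["R"],c["t"])
E
```

```text
pics
{'time': 0.0, 'joint_positions': array([ 1.45809595e+00,  3.59421217e-01,  1.10298851e-02, -3.50763194e-04,
       -1.22408883e+00, -2.88106877e-01]), 'qvel': array([ 0.00159459, -0.000164  , -0.00144934, -0.0002914 , -0.00175546,
       -0.00024939]), 'tau': array([ 1.81686799e-03, -5.82721066e+01,  2.93052292e+01,  6.99724495e+00,
        6.83402453e-03, -1.74524512e-04]), 'tcp_pos': array([0.26318744, 0.62103234, 0.22558776]), 'orientation': array([ 9.79974057e-01, -1.99123359e-01, -9.05173406e-05,  8.53126941e-04]), 'wrist_force': array([-0.61700308, -0.0138542 ,  1.32777123]), 'moment': array([-0.00588583, -0.03696045, -0.03184987]), 'gripper_width': 1.000551222880035}
scene [[482.16098176   0.         318.82974614]
 [  0.         482.16098176 199.78064457]
 [  0.           0.           1.        ]] 0.04944770407213788 [[ 0.58150655 -0.81346239 -0.01136108]
 [-0.62421957 -0.43718282 -0.64747286]
 [ 0.52172795  0.38360152 -0.76200382]] [-0.43883137  0.35853483  1.01434345]
top [[480.80722479   0.         314.14415383]
 [  0.         480.80722479 193.93832158]
 [  0.           0.           1.        ]] -0.054210563749137075 [[-0.01203752 -0.99984787  0.01262244]
 [-0.99630659  0.01091967 -0.08517007]
 [ 0.08501928 -0.01360105 -0.99628647]] [-0.10735965  0.59110692  1.29356166]
```

View pics/scene0.png

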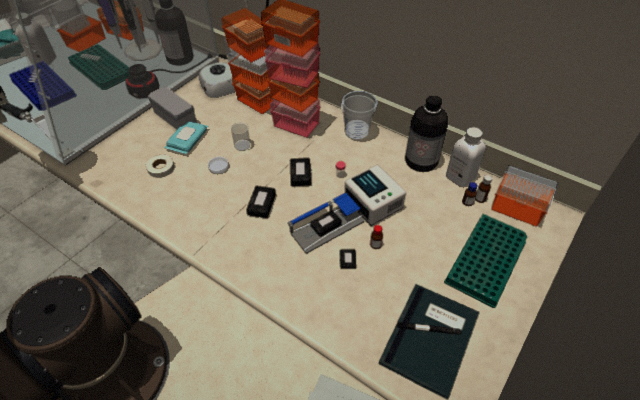

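View pics/top0.png

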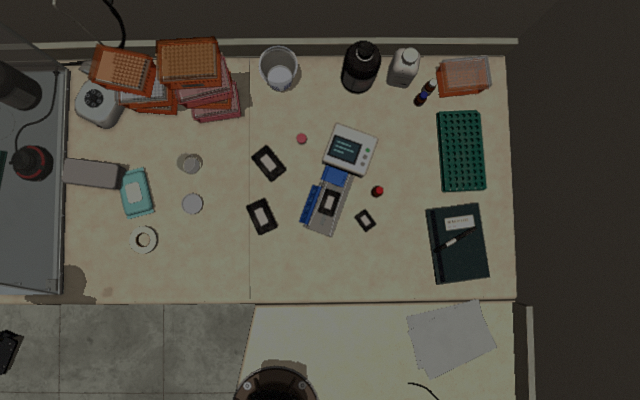

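```bash
cat > h.py <<'E'
import numpy as np, cv2
from workcell import robot
def cam(n): return robot.read_camera(n)
def proj(c,X):
    X=np.atleast_2d(X); p=X@np.array(c["R"]).T+np.array(c["t"]); s=p[:,:2]/p[:,2:]
    r2=(s**2).sum(1,keepdims=True); s=s*(1+c["k1"]*r2); K=np.array(c["camera_matrix"])
    return s*[K[0,0],K[1,1]]+[K[0,2],K[1,2]]
def back(c,px,z):
    K=np.array(c["camera_matrix"]); d=(np.array(px,float)-[K[0,2],K[1,2]])/[K[0,0],K[1,1]]; s=d.copy()
    for _ in range(20): s=d/(1+c["k1"]*(s@s))
    R=np.array(c["R"]);t=np.array(c["t"]); o=-R.T@t; v=R.T@np.array([*s,1]); return o+v*(z-o[2])/v[2]
def crop(img,x0,y0,x1,y1,f,name):
    o=cv2.resize(img[y0:y1,x0:x1],None,fx=f,fy=f,interpolation=cv2.INTER_CUBIC); cv2.imwrite(name,o[:,:,::-1])
E
python3 - <<'E'
from h import *
a=cam("top"); crop(a["img"],290,110,390,245,4.4,"pics/t1.png"); print(proj(a,[[.263,.621,.226],[0,0,0]]))
b=cam("scene"); crop(b["img"],280,150,420,260,5,"pics/s1.png"); print(proj(b,[[.263,.621,.226],[0,0,0]]))
E
```

```text
[[-6.68073369e-02  3.30481815e+02]
 [ 2.74705991e+02  4.11079224e+02]]
[[ -2.57514028 109.28513286]
 [107.01515498 372.83779668]]
```

View pics/t1.png

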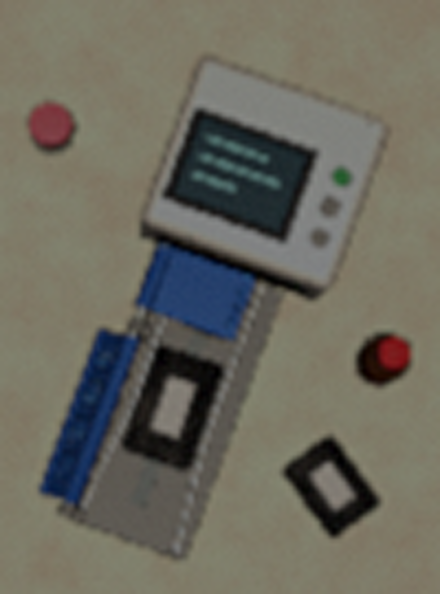

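View pics/s1.png

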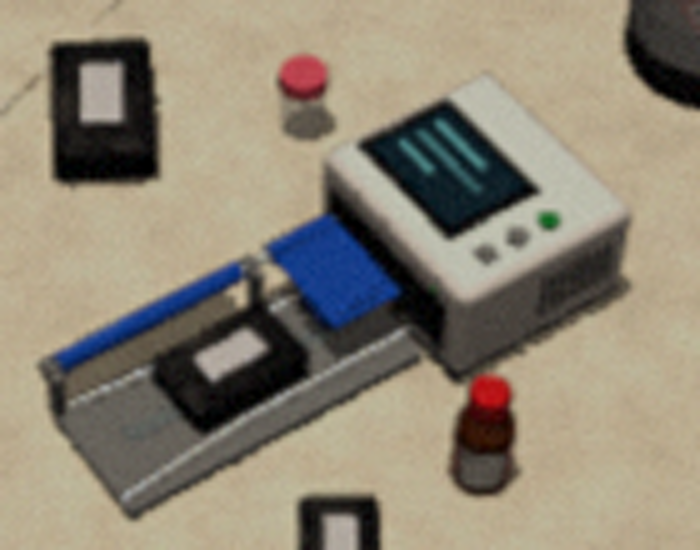

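```bash
cat > fit.py <<'E'
from h import *
from scipy.optimize import least_squares
a=cam("top"); b=cam("scene")
ft=lambda u:(np.array(u)+.5)/4.4-.5+[290,110]
fs=lambda u:(np.array(u)+.5)/5-.5+[280,150]
L=[(a,ft((183,557)),(-137,-40,8)),(b,fs((130,505)),(-137,-40,8)),(b,fs((60,418)),(-137,36,8)),
(a,ft((138,308)),(1,40,38)),(a,ft((240,338)),(1,-20,38)),(b,fs((335,327)),(1,-20,38)),(b,fs((402,292)),(43,-20,38)),(b,fs((268,250)),(1,40,38)),(b,fs((50,368)),(-133.5,38,42)),(b,fs((252,262)),(-11.5,38,42))]
def w(p,X):
    c,s=np.cos(p[2]),np.sin(p[2]); X=np.array(X,float)/1e3
    return np.array([p[0]+c*X[0]-s*X[1],p[1]+s*X[0]+c*X[1],X[2]])
def res(p): return np.concatenate([proj(c,w(p,X))[0]-u for c,u,X in L])
if __name__=="__main__":
    r=least_squares(res,[.6,-.15,-.4],loss="soft_l1"); p=r.x; print(p); print(res(p).reshape(-1,2).round(1))
    np.save("p.npy",p)
    segs=[]
    for z in (0,8): 
        q=[(-137,-40,z),(46,-40,z),(46,36,z),(-137,36,z)]; segs+=[(q[i],q[(i+1)%4]) for i in range(4)]
    q=[(1,40,38),(43,40,38),(43,-20,38),(1,-20,38)]; segs+=[(q[i],q[(i+1)%4]) for i in range(4)]
    segs+=[((-128,58,14),(-18,58,14)),((-137,40,36),(43,40,36)),((-57,24,12),(46,24,12)),((-57,-24,12),(46,-24,12)),((-57,24,12),(-137,31,12)),((-57,-24,12),(-137,-31,12))]
    for c,n,(x0,y0,x1,y1),f in ((a,"t",(290,110,390,245),4.4),(b,"s",(280,150,420,260),5)):
        im=cv2.resize(c["img"][y0:y1,x0:x1],None,fx=f,fy=f,interpolation=cv2.INTER_CUBIC)
        for A,B in segs:
            u=[tuple(int(v) for v in ((proj(c,w(p,P))[0]-[x0,y0]+.5)*f)) for P in (A,B)]
            cv2.line(im,u[0],u[1],(255,255,0),1)
        cv2.imwrite(f"pics/{n}2.png",im[:,:,::-1])
E
python3 fit.py
```

```text
[ 0.61428646 -0.17365388 -0.36064543]
[[ 1.   0.6]
 [ 0.2  1.7]
 [-1.8 -1.3]
 [ 1.3 -0.6]
 [-1.2  0.1]
 [ 0.2 -0.1]
 [-0.  -0.3]
 [ 0.1  0.5]
 [ 0.2 -0.6]
 [-0.2 -0.4]]
```

View pics/t2.png

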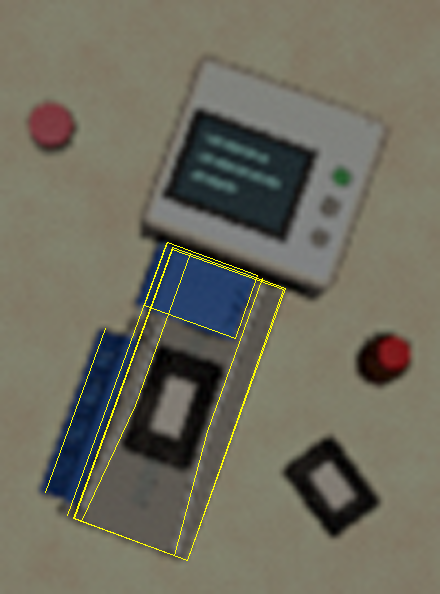

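View pics/s2.png

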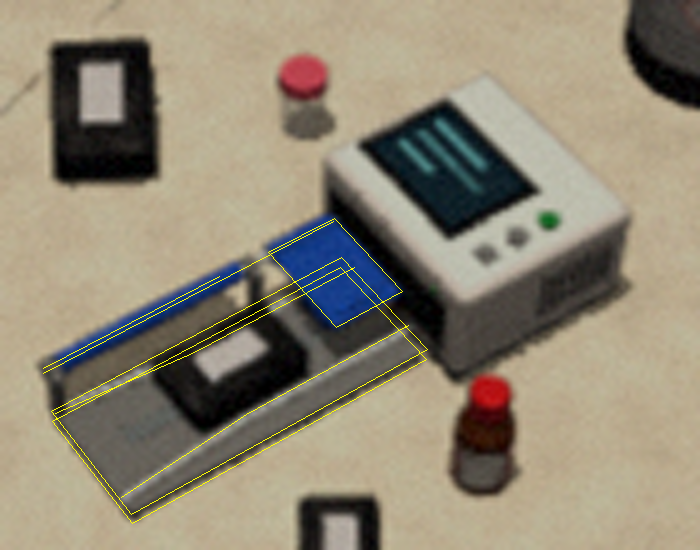

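Run:
```python
from fit import *
p=np.load("p.npy")
print("cams",-a["R"].T@a["t"],-b["R"].T@b["t"])
def inv(p,X):
    c,s=np.cos(p[2]),np.sin(p[2]); d=X[:2]-p[:2]; return np.array([c*d[0]+s*d[1],-s*d[0]+c*d[1]])*1e3
for c,f,n,pts,z in ((a,ft,"bodytop",[(207,58),(385,125),(322,290),(143,230)],.072),(a,ft,"cart",[(165,345),(223,360),(187,468),(122,450)],.030),
  (a,ft,"label",[(166,375),(196,381),(183,432),(150,424)],.030),(b,fs,"cart s",[(255,310),(306,352),(208,408),(157,358)],.03),(b,fs,"label",[(193,360),(243,327),(270,347),(220,380)],.03),(b,fs,"bodytop",[(487,73),(630,213),(462,303),(326,155)],.072)):
    print(n,[inv(p,back(c,f(u),z)).round(1).tolist() for u in pts])
crop(a["img"],305,175,355,240,9,"pics/t3.png")
crop(b["img"],285,190,365,255,10,"pics/s3.png")
```

```text
cams [ 0.47765369 -0.09620421  1.34045774] [-0.05022355 -0.58933124  1.00008956]
bodytop [[153.3, 54.9], [151.7, -61.1], [42.8, -58.6], [40.1, 55.6]]
cart [[-16.8, 19.1], [-13.2, -18.0], [-84.1, -19.7], [-87.4, 22.0]]
label [[-34.2, 12.2], [-31.3, -6.6], [-64.0, -9.8], [-66.3, 11.2]]
cart s [[-23.1, 17.4], [-17.3, -19.9], [-78.4, -21.2], [-82.2, 19.7]]
label [[-67.7, 8.3], [-34.6, 11.6], [-30.6, -6.9], [-63.5, -10.0]]
bodytop [[153.5, 54.1], [151.4, -65.7], [44.5, -64.4], [47.2, 54.3]]
```

View pics/t3.png

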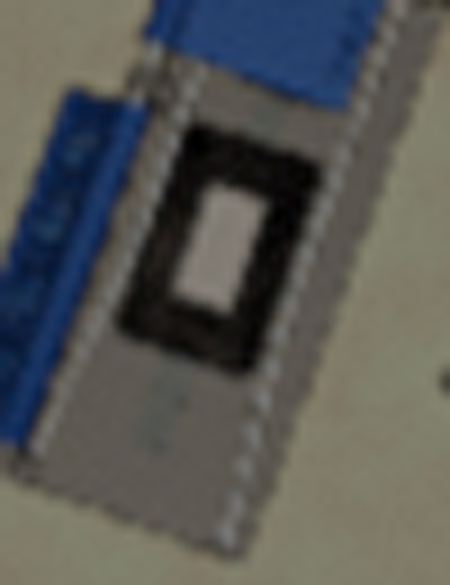

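View pics/s3.png

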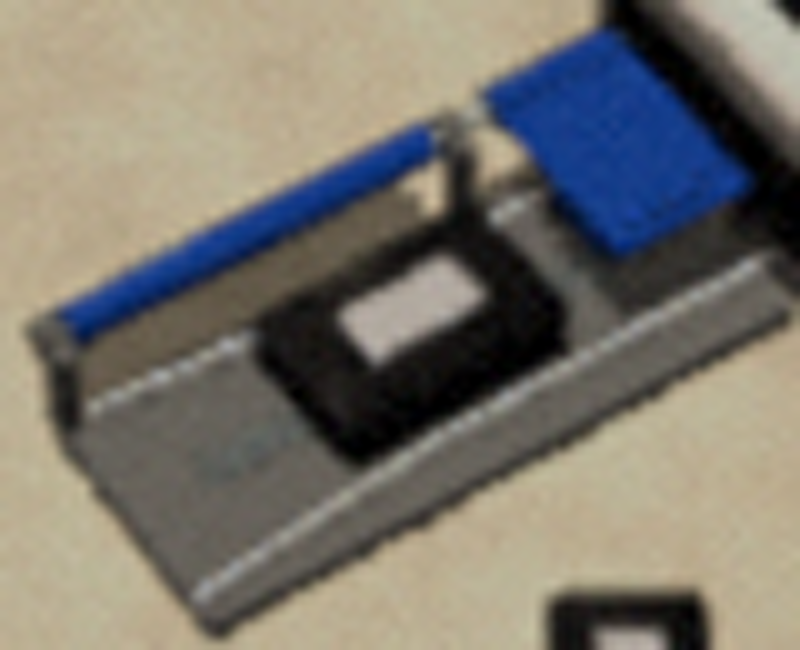

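Run:
```python
from fit import *
p=np.load("p.npy")
def inv(p,X):
    c,s=np.cos(p[2]),np.sin(p[2]); d=X[:2]-p[:2]; return np.array([c*d[0]+s*d[1],-s*d[0]+c*d[1]])*1e3
print("vial",inv(p,back(a,ft((395,353)),.07)),inv(p,back(b,fs((490,390)),.07)))
print("jar",inv(p,back(a,ft((51,126)),.046)),"spare",inv(p,back(a,ft((332,487)),.01)))
from scipy.spatial.transform import Rotation as R
s=robot.read_state(); Rt=R.from_quat(s["orientation"])
for n,x,y,z in (("above",-104,30,130),("over",-104,30,30)):
    W=w(p,(x,y,z)); print(n,W,"tool delta mm",Rt.inv().apply(W-s["tcp_pos"])*1e3)
c,s_=np.cos(p[2]),np.sin(p[2]); 
want=np.column_stack([[c,s_,0],[s_,-c,0],[0,0,-1]])
print("rotvec deg to align",(Rt.inv()*R.from_matrix(want)).as_rotvec(degrees=True), s["time"])
print((Rt.inv()*R.from_matrix(want)*R.from_euler("y",12,degrees=True)).as_rotvec(degrees=True))
```

```text
vial [  22.16699136 -113.11854754] [  23.52073566 -113.43488795]
jar [ 85.74641932 132.0243696 ] spare [ -63.0708454 -110.2593578]
above [ 0.5275632  -0.10888447  0.13      ] tool delta mm [528.21899684 569.35519905  96.5601739 ]
over [ 0.5275632  -0.10888447  0.03      ] tool delta mm [528.22050328 569.35218377 196.56017385]
rotvec deg to align [ 1.71004866e-03  8.97732449e-04 -2.30310720e+00] 0.5
[ 0.24288463 11.99927954 -2.29450334]
```

servo_tool(
  deltas=[
    {"delta_pos": [24, 26, 0], "rot": [0, 0, 0]},
    {"delta_pos": [48, 52, 0], "rot": [0, 0, 0]},
    {"delta_pos": [72, 78, 0], "rot": [0, 0, 0]},
    {"delta_pos": [96, 104, 0], "rot": [0, 0, 0]},
    {"delta_pos": [120, 130, 0], "rot": [0, 0, 0]},
    {"delta_pos": [144, 156, 0], "rot": [0, 0, 0]},
    {"delta_pos": [168, 182, 0], "rot": [0, 0, 0]},
    {"delta_pos": [192, 208, 0], "rot": [0, 0, 0]},
    {"delta_pos": [216, 234, 0], "rot": [0, 0, 0]},
    {"delta_pos": [240, 260, 0], "rot": [0, 0, 0]},
  ],
  fingers=0.85,
)

```text
time: 1.33
tcp_pos: [0.3831, 0.2868, 0.2269]
orientation: [0.98, -0.199, 0.0, -0.0]
wrist_force: [0.2, 0.2, 0.3]
gripper_width: 0.848
```

servo_tool(
  deltas=[
    {"delta_pos": [25, 27, 0], "rot": [0, 0, 0]},
    {"delta_pos": [50, 54, 0], "rot": [0, 0, 0]},
    {"delta_pos": [75, 81, 0], "rot": [0, 0, 0]},
    {"delta_pos": [100, 108, 0], "rot": [0, 0, 0]},
    {"delta_pos": [125, 135, 0], "rot": [0, 0, 0]},
    {"delta_pos": [150, 162, 0], "rot": [0, 2, 0]},
    {"delta_pos": [175, 189, 0], "rot": [0, 4, 0]},
    {"delta_pos": [200, 216, 0], "rot": [0, 6, 0]},
    {"delta_pos": [225, 243, 0], "rot": [0, 8, -1]},
    {"delta_pos": [250, 270, 0], "rot": [0.2, 10, -2.3]},
  ],
)

```text
time: 2.17
tcp_pos: [0.5081, -0.0594, 0.2271]
orientation: [0.98, -0.178, 0.087, 0.016]
wrist_force: [0.5, 0.3, -0.1]
gripper_width: 0.849
```

```bash
cat > go.py <<'E'
from fit import *
from scipy.spatial.transform import Rotation as R
import sys
p=np.load("p.npy")
def st():
    s=robot.read_state(); c,n=np.cos(p[2]),np.sin(p[2])
    Rr=R.from_euler("z",p[2]); Rt=R.from_quat(s["orientation"])
    X=Rr.inv().apply(np.array(s["tcp_pos"])-[p[0],p[1],0])*1e3
    F=Rr.inv().apply(s["wrist_force"])
    return s,Rr,Rt,X,F
def want(tilt=12,yaw=0): 
    c,n=np.cos(p[2]),np.sin(p[2])
    return R.from_euler("z",yaw,degrees=True)*R.from_matrix(np.column_stack([[c,n,0],[n,-c,0],[0,0,-1]]))*R.from_euler("y",tilt,degrees=True)
def goto(x,y,z,tilt=12,yaw=0):
    s,Rr,Rt,X,F=st(); d=Rt.inv().apply(Rr.apply(np.array([x,y,z])-X))
    print("t",round(s["time"],2),"X",X.round(1),"F",F.round(1),"grip",s["gripper_width"]*88)
    print(" delta",d.round(1),"rot",(Rt.inv()*want(tilt,yaw)).as_rotvec(degrees=True).round(2))
if __name__=="__main__": goto(*map(float,sys.argv[1:]))
E
python3 go.py -104 30 130
```

```text
t 2.27 X [-139.7   67.4  226.4] F [-1.1 -0.1 -0.3] grip 74.65292930834076
 delta [ 18.4  37.3 101.2] rot [ 0.06  1.94 -0.15]
```

servo_tool(
  deltas=[
    {"delta_pos": [6, 12, 30], "rot": [0, 1, 0]},
    {"delta_pos": [12, 24, 60], "rot": [0, 2, 0]},
    {"delta_pos": [18, 37, 100], "rot": [0, 2, -0.2]},
    {"delta_pos": [18, 37, 100], "rot": [0, 2, -0.2]},
    {"delta_pos": [18, 37, 100], "rot": [0, 2, -0.2]},
  ],
)

```text
time: 2.68
tcp_pos: [0.5262, -0.1054, 0.1294]
orientation: [0.979, -0.177, 0.101, 0.02]
wrist_force: [1.0, -0.1, 0.2]
gripper_width: 0.849
```

```bash
python3 go.py -104 30 40
python3 - <<'E'
from fit import *
crop(a["img"],260,130,400,270,5,"pics/t4.png")
crop(b["img"],260,120,420,260,5,"pics/s4.png")
E
```

```text
t 2.78 X [-104.8   34.7  132.5] F [-0.5  0.3  0. ] grip 74.69594910423896
 delta [-18.6   4.7  90.6] rot [-0.03 -0.07  0.22]
```

View pics/t4.png

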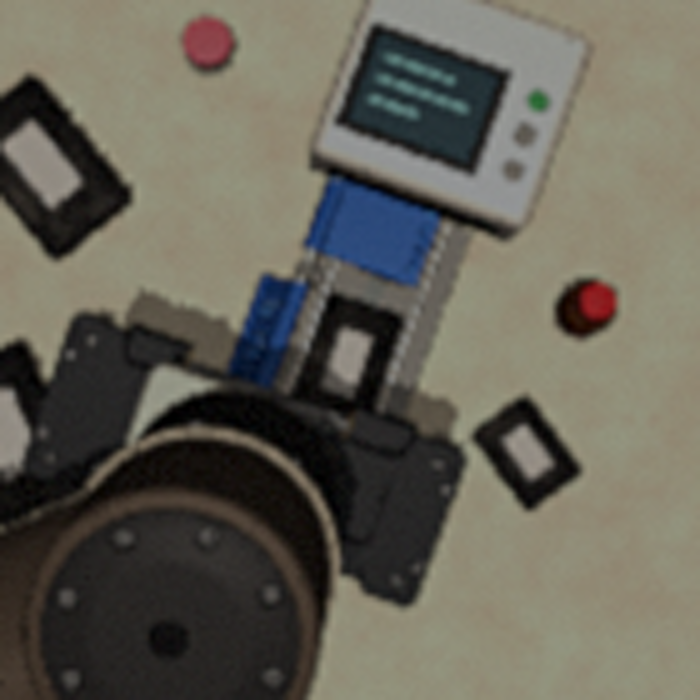

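View pics/s4.png

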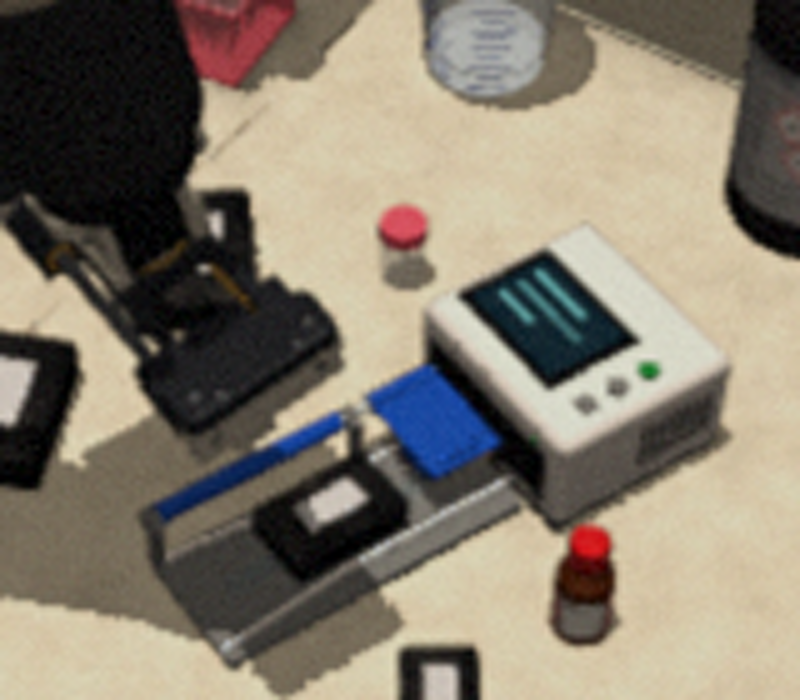

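Run:
```python
from go import *
s,Rr,Rt,X,F=st()
T=np.array(s["tcp_pos"])
for c,n,(x0,y0) in ((a,"t",(260,130)),(b,"s",(260,120))):
    im=cv2.imread(f"pics/{n}4.png")
    for sg in (1,-1):
        for zz in (0,-66):
            q=[T+Rt.apply(np.array([dx,sg*yy,zz])/1e3) for dx in (-9.5,9.5) for yy in (37,58)]
            for Q in q:
                u=(proj(c,Q)[0]-[x0,y0]+.5)*5; cv2.circle(im,tuple(int(v) for v in u),3,(0,255,0) if zz==0 else (0,0,255),-1)
    cv2.imwrite(f"pics/{n}5.png",im)
```

```text
(no output)
```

View pics/s5.png

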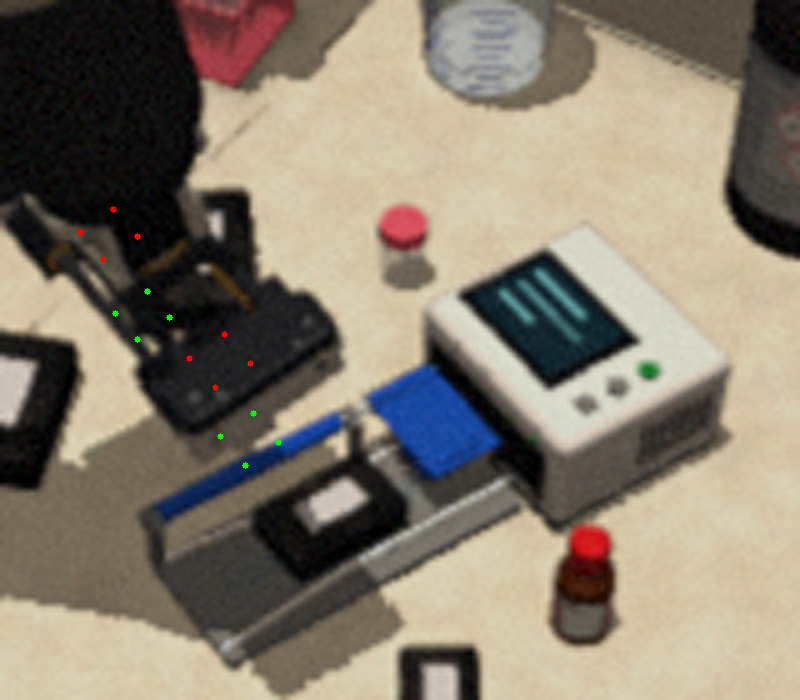

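View pics/t5.png

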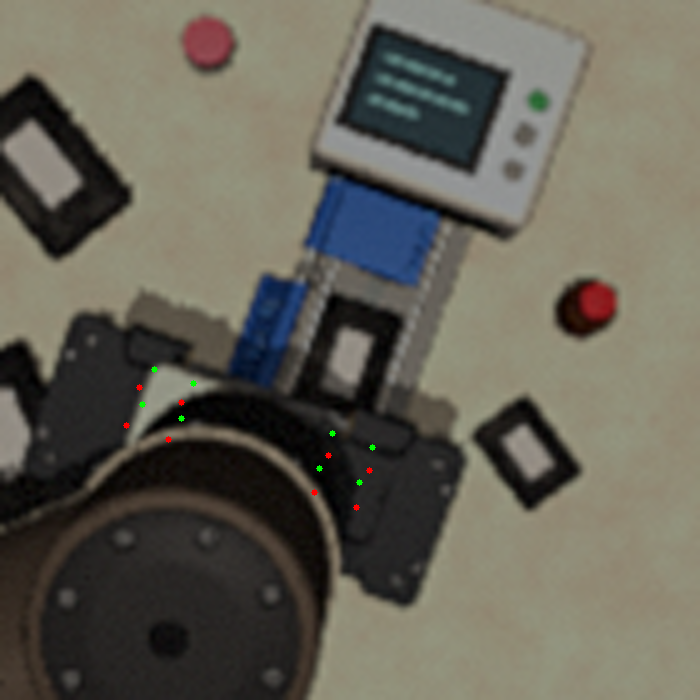

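servo_tool(
  deltas=[
    {"delta_pos": [-6, 2, 30], "rot": [0, 0, 0]},
    {"delta_pos": [-12, 4, 60], "rot": [0, 0, 0]},
    {"delta_pos": [-19, 5, 90], "rot": [0, 0, 0.2]},
    {"delta_pos": [-19, 5, 90], "rot": [0, 0, 0.2]},
    {"delta_pos": [-19, 5, 90], "rot": [0, 0, 0.2]},
  ],
)

```text
time: 3.4
tcp_pos: [0.525, -0.1098, 0.039]
orientation: [0.979, -0.178, 0.102, 0.02]
wrist_force: [0.5, 0.2, 1.3]
gripper_width: 0.854
```

```bash
python3 go.py -104 30 16
python3 - <<'E'
from fit import *
crop(a["img"],270,130,370,250,6,"pics/t6.png")
crop(b["img"],270,150,390,260,6.5,"pics/s6.png")
E
```

```text
t 3.5 X [-104.    29.7   41.3] F [ 0.8 -0.5  0.7] grip 74.73728479878326
 delta [-5.3 -0.2 24.7] rot [-0.07 -0.14  0.04]
```

View pics/t6.png

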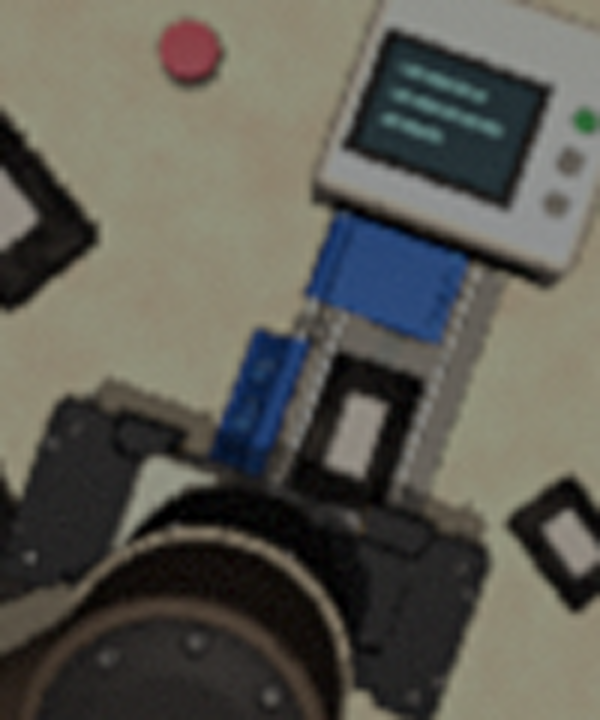

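View pics/s6.png

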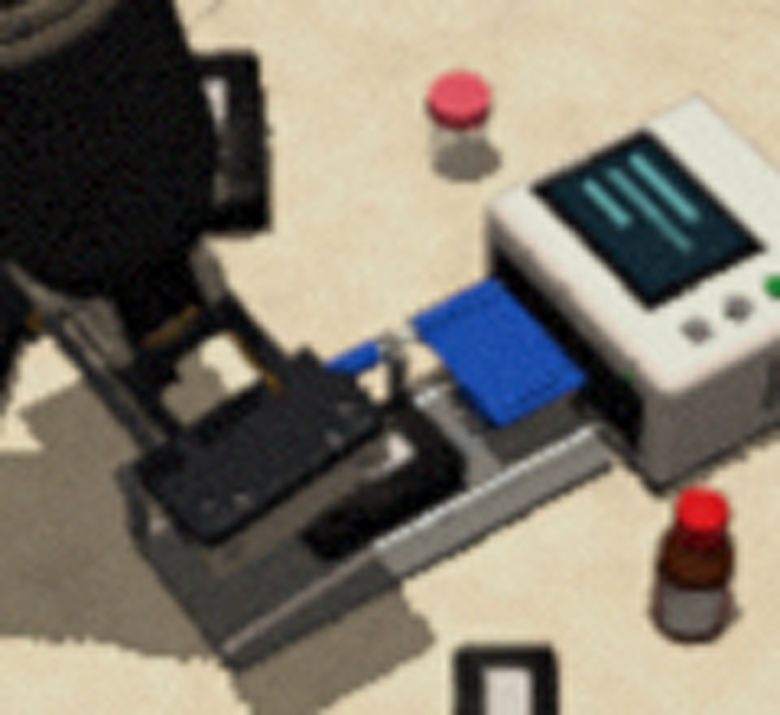

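servo_tool(
  deltas=[
    {"delta_pos": [-2, -0.5, 10], "rot": [0, 0, 0]},
    {"delta_pos": [-5, -1, 24], "rot": [0, 0, 0]},
    {"delta_pos": [-5, -1, 24], "rot": [0, 0, 0]},
    {"delta_pos": [-5, -1, 24], "rot": [0, 0, 0]},
  ],
)

```text
time: 3.93
tcp_pos: [0.5263, -0.109, 0.0155]
orientation: [0.978, -0.178, 0.103, 0.019]
wrist_force: [-0.8, -0.9, -0.3]
gripper_width: 0.851
```

```bash
python3 go.py -104 23 16
```

```text
t 4.03 X [-104.4   30.1   16. ] F [ 0.4 -1.  -0.2] grip 74.8521078553074
 delta [0.4 7.1 0.1] rot [-0.04 -0.1  -0.  ]
```

servo_tool(
  deltas=[
    {"delta_pos": [0, 1, 0], "rot": [0, 0, 0]},
    {"delta_pos": [0, 3, 0], "rot": [0, 0, 0]},
    {"delta_pos": [0, 3, 0], "rot": [0, 0, 0]},
    {"delta_pos": [0, 3, 0], "rot": [0, 0, 0]},
    {"delta_pos": [0, 3, 0], "rot": [0, 0, 0]},
  ],
  fingers=0.6,
)

```text
time: 4.45
tcp_pos: [0.5261, -0.1111, 0.0153]
orientation: [0.978, -0.178, 0.104, 0.018]
wrist_force: [0.5, 2.3, 1.1]
gripper_width: 0.612
```

```bash
python3 go.py -104 23 16
```

```text
t 4.55 X [-104.7   27.3   15.1] F [1.  2.8 1.1] grip 53.27562643207963
 delta [ 0.9  4.3 -0.7] rot [-0.05 -0.06  0.02]
```

servo_tool(
  deltas=[
    {"delta_pos": [0, 1, 0], "rot": [0, 0, 0]},
    {"delta_pos": [0, 3, -0.5], "rot": [0, 0, 0]},
    {"delta_pos": [0, 4, -0.5], "rot": [0, 0, 0]},
    {"delta_pos": [0, 4, -0.5], "rot": [0, 0, 0]},
    {"delta_pos": [0, 4, -0.5], "rot": [0, 0, 0]},
  ],
  fingers=0.47,
)

```text
time: 4.97
tcp_pos: [0.5238, -0.115, 0.015]
orientation: [0.978, -0.178, 0.103, 0.019]
wrist_force: [2.0, 3.7, -3.2]
gripper_width: 0.475
```

```bash
python3 go.py -104 23 16
python3 - <<'E'
from fit import *
crop(a["img"],270,130,370,250,5,"pics/t7.png")
crop(b["img"],270,150,390,260,6.5,"pics/s7.png")
E
```

```text
t 5.07 X [-105.3   23.    15. ] F [ 1.2  5.2 -3.8] grip 41.19457473553177
 delta [ 1.5  0.  -0.7] rot [-0.02  0.    0.02]
```

View pics/t7.png

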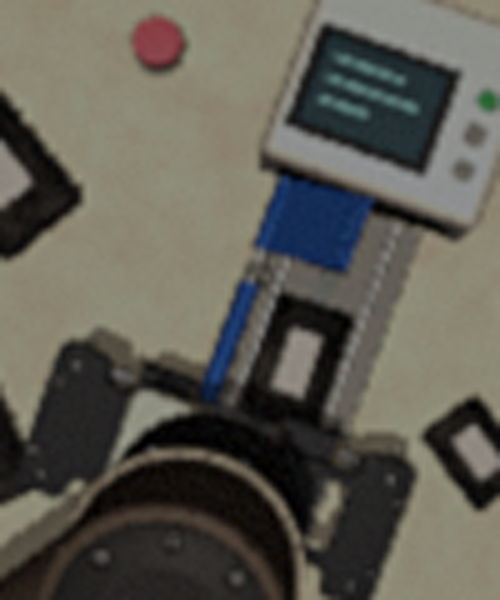

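View pics/s7.png

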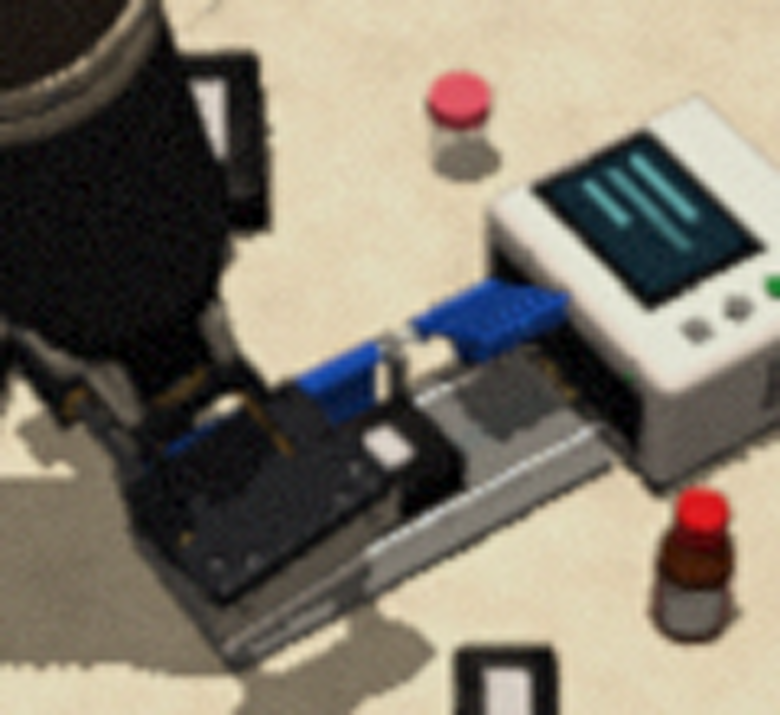

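Run:
```python
from go import *
for th in (.3,.5,.6,.7):
    for x in (1,43):
        P=w(p,(x,40-60*np.cos(th),37+60*np.sin(th)))
        print(th,x,"s",((proj(b,P)[0]-[270,150]+.5)*6.5).round(),"t",((proj(a,P)[0]-[270,130]+.5)*5).round())
```

```text
0.3 1 s [500. 394.] t [365. 280.]
0.3 43 s [586. 347.] t [391. 208.]
0.5 1 s [493. 368.] t [358. 275.]
0.5 43 s [581. 321.] t [384. 202.]
0.6 1 s [489. 354.] t [353. 272.]
0.6 43 s [576. 308.] t [380. 199.]
0.7 1 s [484. 341.] t [347. 269.]
0.7 43 s [571. 294.] t [374. 195.]
```

servo_tool(
  deltas=[
    {"delta_pos": [1, -0.5, 0.1], "rot": [0, 0, 0]},
    {"delta_pos": [3, -2, 0.3], "rot": [0, 0, 0]},
    {"delta_pos": [6, -3.5, 0.7], "rot": [0, 0, 0]},
    {"delta_pos": [9, -4, 1.2], "rot": [0, 0, 0]},
    {"delta_pos": [9, -4, 1.2], "rot": [0, 0, 0]},
  ],
  fingers=0.38,
)

```text
time: 5.68
tcp_pos: [0.5331, -0.1144, 0.0154]
orientation: [0.979, -0.178, 0.102, 0.019]
wrist_force: [-0.0, 5.1, -0.9]
gripper_width: 0.379
```

```bash
python3 go.py -76 27 16
```

```text
t 5.78 X [-96.9  26.7  15.4] F [-1.2  5.2 -1.9] grip 33.087025957129114
 delta [20.6 -0.3  3.7] rot [0.03 0.06 0.02]
```

Left pad's inner face is at y ≈ 43.3 with 5 N on it, so the paddle is held. Now I push along the channel.

servo_tool(
  deltas=[
    {"delta_pos": [2, 0, 0.4], "rot": [0, 0, 0]},
    {"delta_pos": [5, 0, 1], "rot": [0, 0, 0]},
    {"delta_pos": [8, 0, 1.7], "rot": [0, 0, 0]},
    {"delta_pos": [11, 0, 2.3], "rot": [0, 0, 0]},
    {"delta_pos": [14, 0, 3], "rot": [0, 0, 0]},
    {"delta_pos": [17, 0, 3.6], "rot": [0, 0, 0]},
    {"delta_pos": [20, 0, 4], "rot": [0, 0, 0]},
  ],
)

```text
time: 6.37
tcp_pos: [0.5512, -0.1217, 0.0153]
orientation: [0.979, -0.178, 0.102, 0.019]
wrist_force: [-3.0, 9.9, -0.3]
gripper_width: 0.383
```

```bash
python3 go.py -43 26.5 16
python3 - <<'E'
from fit import *
crop(a["img"],270,130,370,250,5,"pics/t8.png")
crop(b["img"],270,150,390,260,6.5,"pics/s8.png")
E
```

```text
t 6.47 X [-76.8  26.6  15.4] F [-1.6  6.2 -2.2] grip 33.54601168873193
 delta [33.2  0.1  6.4] rot [0.05 0.1  0.02]
```

View pics/t8.png

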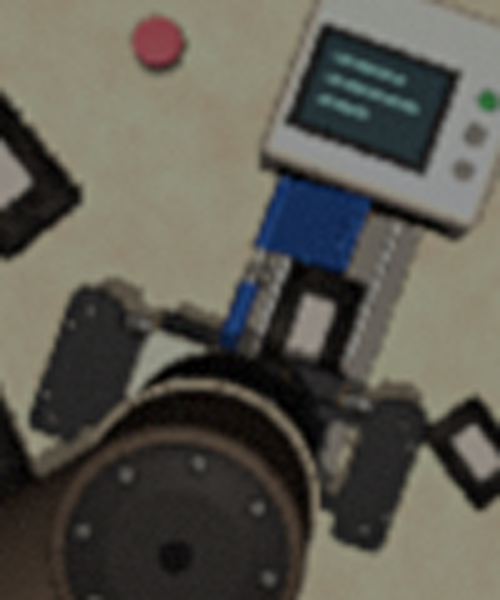

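View pics/s8.png

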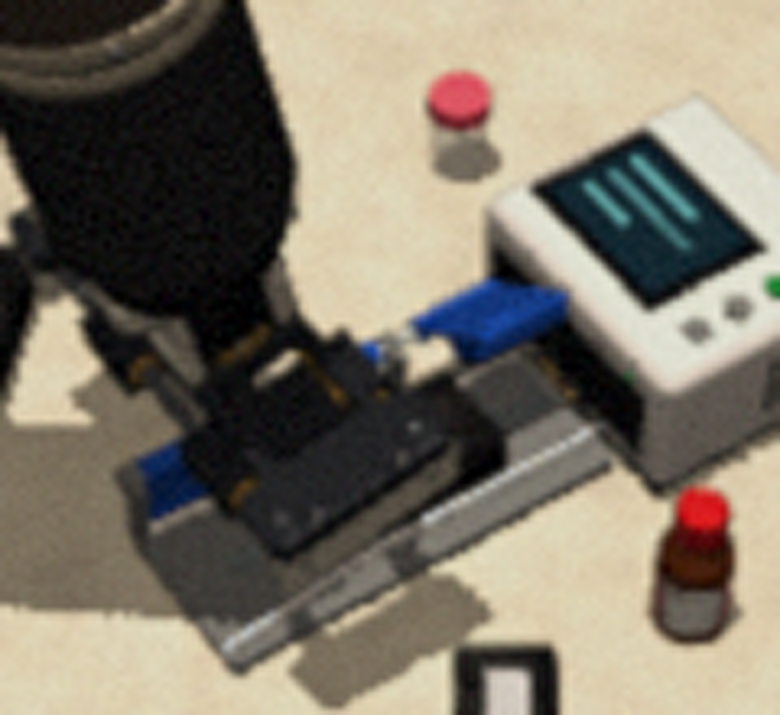

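servo_tool(
  deltas=[
    {"delta_pos": [2, 0, 0.4], "rot": [0, 0, 0]},
    {"delta_pos": [5, 0, 1], "rot": [0, 0, 0]},
    {"delta_pos": [9, 0, 1.8], "rot": [0, 0, 0]},
    {"delta_pos": [13, 0, 2.6], "rot": [0, 0, 0]},
    {"delta_pos": [17, 0, 3.4], "rot": [0, 0, 0]},
    {"delta_pos": [21, 0, 4.2], "rot": [0, 0, 0]},
    {"delta_pos": [25, 0, 5], "rot": [0, 0, 0]},
    {"delta_pos": [28, 0, 5.6], "rot": [0, 0, 0]},
    {"delta_pos": [30, 0, 6], "rot": [0, 0, 0]},
  ],
)

```text
time: 7.32
tcp_pos: [0.58, -0.1325, 0.0157]
orientation: [0.979, -0.178, 0.102, 0.019]
wrist_force: [-2.5, 7.3, -0.5]
gripper_width: 0.378
```

```bash
python3 go.py -33 26.5 16
python3 - <<'E'
from fit import *
crop(a["img"],270,130,370,250,5,"pics/t9.png")
crop(b["img"],270,150,390,260,6.5,"pics/s9.png")
E
```

```text
t 7.42 X [-46.3  26.5  15.7] F [-2.8  6.1 -1.8] grip 33.406393968933926
 delta [13.1  0.   2.5] rot [ 0.05  0.11 -0.  ]
```

View pics/t9.png

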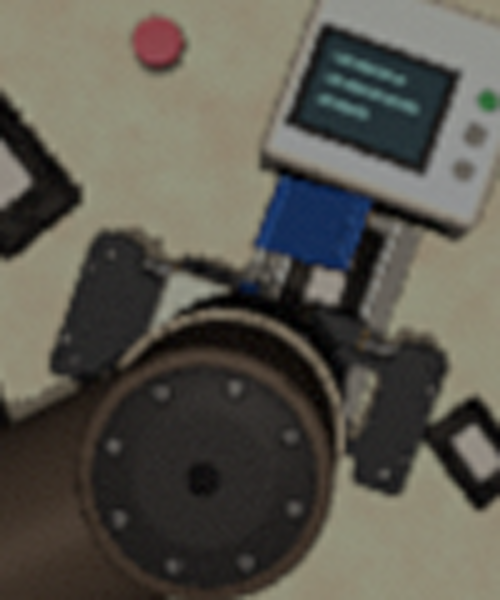

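View pics/s9.png

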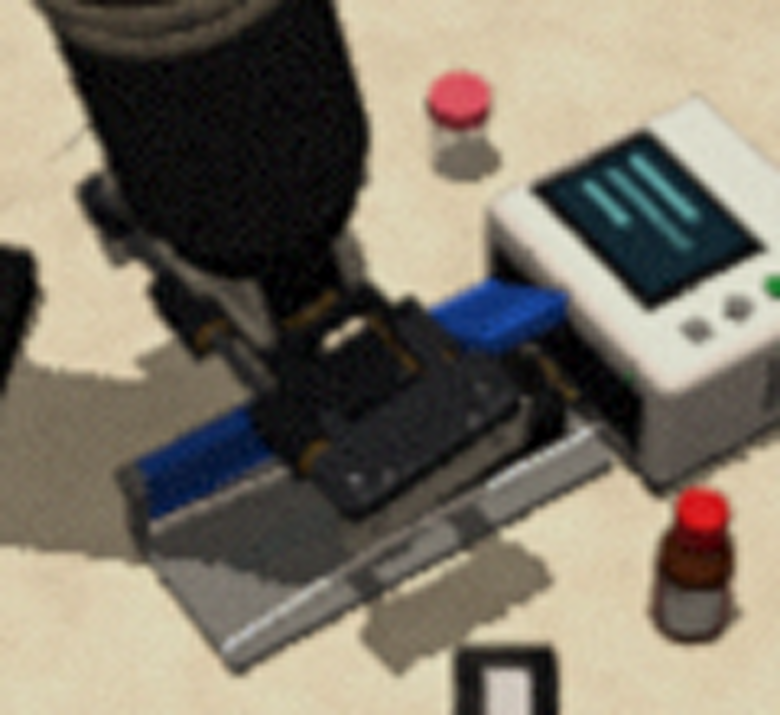

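servo_tool(
  deltas=[
    {"delta_pos": [2, 0, 0.4], "rot": [0, 0, 0]},
    {"delta_pos": [4.5, 0, 0.9], "rot": [0, 0, 0]},
    {"delta_pos": [7, 0, 1.4], "rot": [0, 0, 0]},
    {"delta_pos": [9, 0, 1.8], "rot": [0, 0, 0]},
    {"delta_pos": [10, 0, 2], "rot": [0, 0, 0]},
    {"delta_pos": [10, 0, 2], "rot": [0, 0, 0]},
  ],
)

```text
time: 8.02
tcp_pos: [0.5895, -0.1361, 0.0157]
orientation: [0.978, -0.179, 0.102, 0.019]
wrist_force: [-1.0, 5.7, -1.7]
gripper_width: 0.379
```

```bash
python3 go.py -33 26.5 16
```

```text
t 8.12 X [-36.4  26.4  15.8] F [-2.3  6.1 -1.6] grip 33.27960195485552
 delta [ 3.4 -0.1  0.5] rot [ 0.06  0.13 -0.01]
```

servo_tool(
  deltas=[
    {"delta_pos": [1, 0, 0.2], "rot": [0, 0, 0]},
    {"delta_pos": [2, 0, 0.4], "rot": [0, 0, 0]},
    {"delta_pos": [2, 0, 0.4], "rot": [0, 0, 0]},
  ],
)

```text
time: 8.37
tcp_pos: [0.5904, -0.1366, 0.0157]
orientation: [0.979, -0.179, 0.101, 0.019]
wrist_force: [-6.0, 10.9, 4.0]
gripper_width: 0.376
```

```bash
python3 go.py -33 26.5 16
```

```text
t 8.47 X [-35.5  26.2  15.7] F [-9.9  8.1  4.7] grip 33.09759659810254
 delta [ 2.5 -0.3  0.2] rot [ 0.09  0.2  -0.03]
```

servo_tool(
  deltas=[
    {"delta_pos": [0.7, 0, 0.1], "rot": [0, 0, 0]},
    {"delta_pos": [1.5, 0, 0.3], "rot": [0, 0, 0]},
    {"delta_pos": [1.5, 0, 0.3], "rot": [0, 0, 0]},
  ],
)

```text
time: 8.72
tcp_pos: [0.5905, -0.1368, 0.0156]
orientation: [0.979, -0.179, 0.1, 0.019]
wrist_force: [-12.7, 18.2, 11.2]
gripper_width: 0.381
```

```bash
python3 go.py -33 26.5 16
python3 - <<'E'
from fit import *
crop(a["img"],270,130,370,250,5,"pics/t10.png")
crop(b["img"],270,150,390,260,6.5,"pics/s10.png")
E
```

```text
t 8.82 X [-35.3  26.1  15.6] F [-18.7  12.1  10.8] grip 33.61166273002504
 delta [ 2.3 -0.4  0. ] rot [ 0.12  0.29 -0.03]
```

View pics/s10.png

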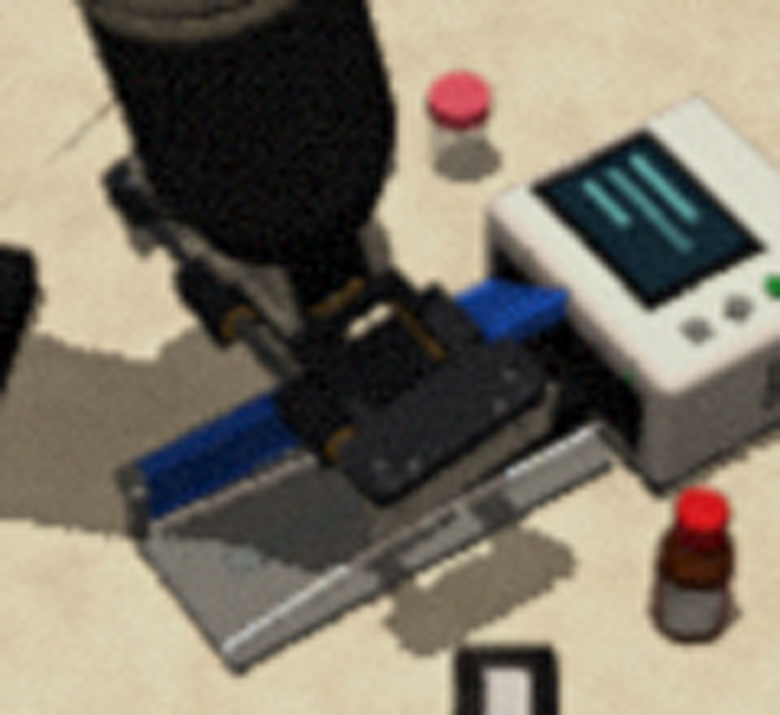

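servo_tool(
  deltas=[
    {"delta_pos": [-4, 0, -0.8], "rot": [0, 0, 0]},
    {"delta_pos": [-10, 0, -2], "rot": [0, 0, 0]},
    {"delta_pos": [-18, 0, -3.7], "rot": [0, 0, 0]},
    {"delta_pos": [-26, 0, -5.4], "rot": [0, 0, 0]},
    {"delta_pos": [-34, 0, -7.1], "rot": [0, 0, 0]},
    {"delta_pos": [-42, 0, -8.8], "rot": [0, 0, 0]},
    {"delta_pos": [-50, 0, -10.5], "rot": [0, 0, 0]},
    {"delta_pos": [-58, 0, -12.2], "rot": [0, 0, 0]},
    {"delta_pos": [-60, 0, -12.6], "rot": [0, 0, 0]},
    {"delta_pos": [-60, 0, -12.6], "rot": [0, 0, 0]},
  ],
)

```text
time: 9.75
tcp_pos: [0.5372, -0.1153, 0.017]
orientation: [0.978, -0.178, 0.104, 0.018]
wrist_force: [1.5, 5.0, 1.3]
gripper_width: 0.384
```

```bash
python3 go.py -95 26.5 16
python3 - <<'E'
from fit import *
crop(a["img"],305,160,365,240,7,"pics/t11.png")
crop(b["img"],300,160,400,245,7,"pics/s11.png")
E
```

```text
t 9.85 X [-92.7  27.1  16.9] F [-1.2  4.2  3.4] grip 33.03478689885911
 delta [-2.4  0.6  0.4] rot [-0.03 -0.04  0.02]
```

View pics/t11.png

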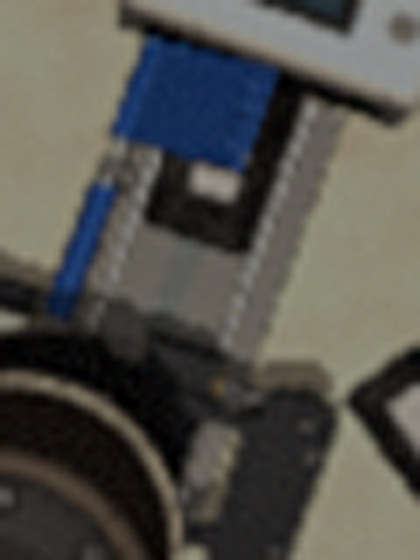

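View pics/s11.png

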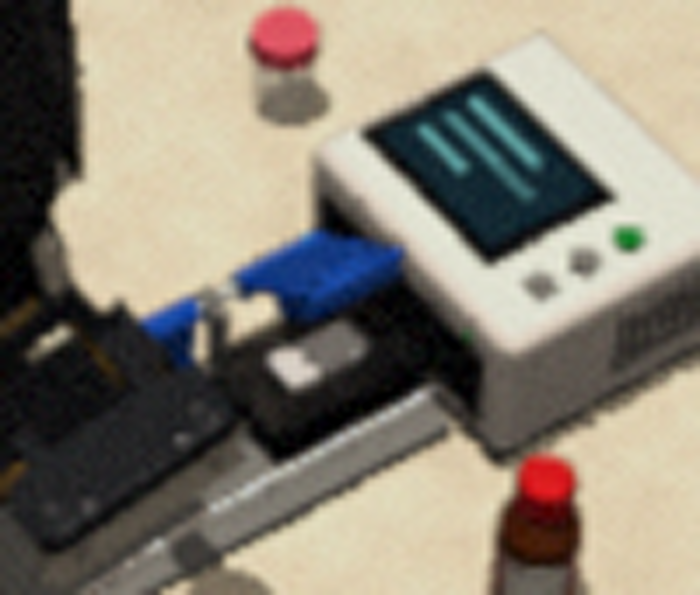

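Run:
```python
from go import *
def inv(X):
    c,s=np.cos(p[2]),np.sin(p[2]); d=X[:2]-p[:2]; return (np.array([c*d[0]+s*d[1],-s*d[0]+c*d[1]])*1e3).round(1)
T=lambda u:(np.array(u)+.5)/7-.5+[305,160]
S=lambda u:(np.array(u)+.5)/7-.5+[300,160]
print("top label rear",[inv(back(a,T(u),.03)) for u in ((190,190),(237,201))])
print("top cart rear",[inv(back(a,T(u),.03)) for u in ((148,222),(248,250))])
print("scene label",[inv(back(b,S(u),.03)) for u in ((270,362),(296,388),(368,348),(345,322))])
for x in (-24,-27,-30):
  print(x,"t",[((proj(a,w(p,(x,y,30)))[0]-[305,160]+.5)*7).round() for y in (22,-22)],"s lab",[((proj(b,w(p,(x+18.5,y,30)))[0]-[300,160]+.5)*7).round() for y in (10,-9)])
crop(b["img"],325,190,375,235,14,"pics/s12.png")
crop(a["img"],315,170,350,205,16,"pics/t12.png")
```

```text
top label rear [array([-9. ,  8.5]), array([ -6.8, -10.2])]
top cart rear [array([-26.5,  19.7]), array([-23.5, -20.8])]
scene label [array([-6.4,  7.3]), array([-5.6, -8.1]), array([27.4, -7.7]), array([27.8,  7.2])]
-24 t [array([145., 214.]), array([251., 253.])] s lab [array([268., 357.]), array([298., 390.])]
-27 t [array([143., 222.]), array([248., 260.])] s lab [array([262., 360.]), array([291., 394.])]
-30 t [array([140., 229.]), array([246., 267.])] s lab [array([255., 364.]), array([285., 397.])]
```

View pics/s12.png

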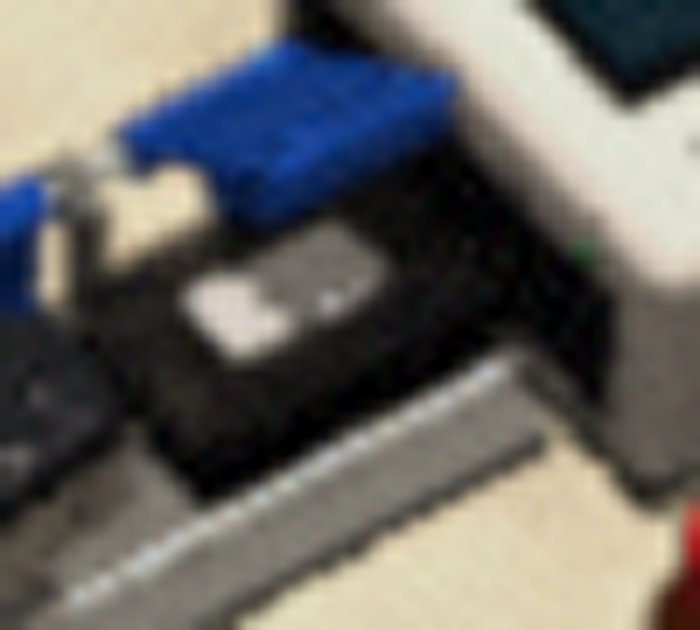

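View pics/t12.png

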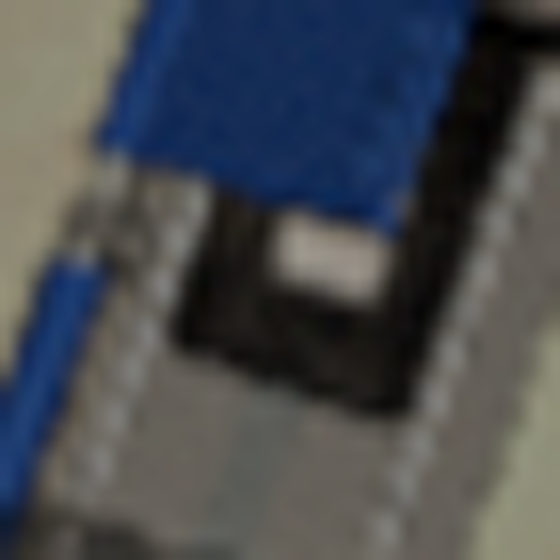

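servo_tool(
  deltas=[
    {"delta_pos": [0, -0.5, 0], "rot": [0, 0, 0]},
    {"delta_pos": [1, -2, 0.3], "rot": [0, 0, 0]},
    {"delta_pos": [5, -3.7, 1.2], "rot": [0, 0, 0]},
    {"delta_pos": [10, -4.3, 2.5], "rot": [0, 0, 0]},
    {"delta_pos": [18, -4.3, 4.2], "rot": [0, 0, 0]},
    {"delta_pos": [26, -4.4, 6], "rot": [0, 0, 0]},
    {"delta_pos": [34, -4.5, 7.7], "rot": [0, 0, 0]},
    {"delta_pos": [42, -4.5, 9.4], "rot": [0, 0, 0]},
    {"delta_pos": [48, -4.5, 10.7], "rot": [0, 0, 0]},
    {"delta_pos": [51, -4.5, 11.3], "rot": [0, 0, 0]},
  ],
  fingers=0.275,
)

```text
time: 10.88
tcp_pos: [0.5863, -0.1301, 0.0148]
orientation: [0.979, -0.179, 0.101, 0.019]
wrist_force: [-1.8, 8.9, -0.1]
gripper_width: 0.274
```

```bash
python3 go.py -35 31.2 16
```

```text
t 10.98 X [-41.3  31.   15. ] F [ 1.2  5.4 -3.5] grip 24.21473103365812
 delta [ 6.4 -0.2  0.3] rot [ 0.05  0.12 -0.01]
```

servo_tool(
  deltas=[
    {"delta_pos": [1.5, 0, 0], "rot": [0, 0, 0]},
    {"delta_pos": [3, 0, 0.2], "rot": [0, 0, 0]},
    {"delta_pos": [4.5, 0, 0.4], "rot": [0, 0, 0]},
    {"delta_pos": [5.5, 0, 0.6], "rot": [0, 0, 0]},
    {"delta_pos": [5.5, 0, 0.6], "rot": [0, 0, 0]},
  ],
)

```text
time: 11.4
tcp_pos: [0.5905, -0.1317, 0.0152]
orientation: [0.979, -0.178, 0.101, 0.019]
wrist_force: [-1.9, 9.2, -0.2]
gripper_width: 0.275
```

```bash
python3 go.py -35 31.2 16
```

```text
t 11.5 X [-37.1  30.8  15.2] F [-4.3  7.8 -1.2] grip 24.542040732662343
 delta [ 2.2 -0.4 -0.4] rot [ 0.08  0.2  -0.  ]
```

servo_tool(
  deltas=[
    {"delta_pos": [1, 0, 0], "rot": [0, 0, 0]},
    {"delta_pos": [2, 0, 0], "rot": [0, 0, 0]},
    {"delta_pos": [2, 0, 0], "rot": [0, 0, 0]},
  ],
)

```text
time: 11.75
tcp_pos: [0.5919, -0.1323, 0.0154]
orientation: [0.979, -0.179, 0.101, 0.019]
wrist_force: [-4.2, 12.0, -0.9]
gripper_width: 0.276
```

```bash
python3 go.py -35 31.2 16
```

```text
t 11.85 X [-35.6  30.7  15.4] F [-7.5 10.3 -0.3] grip 24.05386920770552
 delta [ 0.7 -0.5 -0.5] rot [ 0.1   0.24 -0.01]
```

servo_tool(
  deltas=[
    {"delta_pos": [0.7, 0, 0], "rot": [0, 0, 0]},
    {"delta_pos": [1.5, 0, 0], "rot": [0, 0, 0]},
    {"delta_pos": [1.5, 0, 0], "rot": [0, 0, 0]},
  ],
)

```text
time: 12.1
tcp_pos: [0.592, -0.1325, 0.0153]
orientation: [0.979, -0.179, 0.1, 0.019]
wrist_force: [-8.7, 17.9, 3.2]
gripper_width: 0.279
```

```bash
python3 go.py -35 31.2 16
```

```text
t 12.2 X [-35.4  30.7  15.3] F [-14.2  12.1   3.3] grip 24.227616341096905
 delta [ 0.5 -0.5 -0.6] rot [ 0.13  0.33 -0.02]
```

servo_tool(
  deltas=[
    {"delta_pos": [-4, 0, 0], "rot": [0, 0, 0]},
    {"delta_pos": [-10, 0, -1], "rot": [0, 0, 0]},
    {"delta_pos": [-18, 0, -3], "rot": [0, 0, 0]},
    {"delta_pos": [-26, 0, -4.7], "rot": [0, 0, 0]},
    {"delta_pos": [-34, 0, -6.4], "rot": [0, 0, 0]},
    {"delta_pos": [-42, 0, -8.1], "rot": [0, 0, 0]},
    {"delta_pos": [-50, 0, -9.8], "rot": [0, 0, 0]},
    {"delta_pos": [-58, 0, -11.5], "rot": [0, 0, 0]},
    {"delta_pos": [-62, 0, -12.4], "rot": [0, 0, 0]},
    {"delta_pos": [-62, 0, -12.4], "rot": [0, 0, 0]},
  ],
)

```text
time: 13.03
tcp_pos: [0.5364, -0.1105, 0.0168]
orientation: [0.978, -0.178, 0.103, 0.018]
wrist_force: [0.8, 4.9, 0.6]
gripper_width: 0.275
```

```bash
python3 go.py -95 31 16
python3 - <<'E'
from fit import *
crop(b["img"],325,190,375,235,14,"pics/s13.png")
crop(a["img"],315,170,350,205,16,"pics/t13.png")
E
```

```text
t 13.13 X [-95.1  31.3  16.6] F [-1.5  5.   2.9] grip 23.9745801188835
 delta [-0.   0.3  0.6] rot [-0.    0.01  0.02]
```

View pics/s13.png

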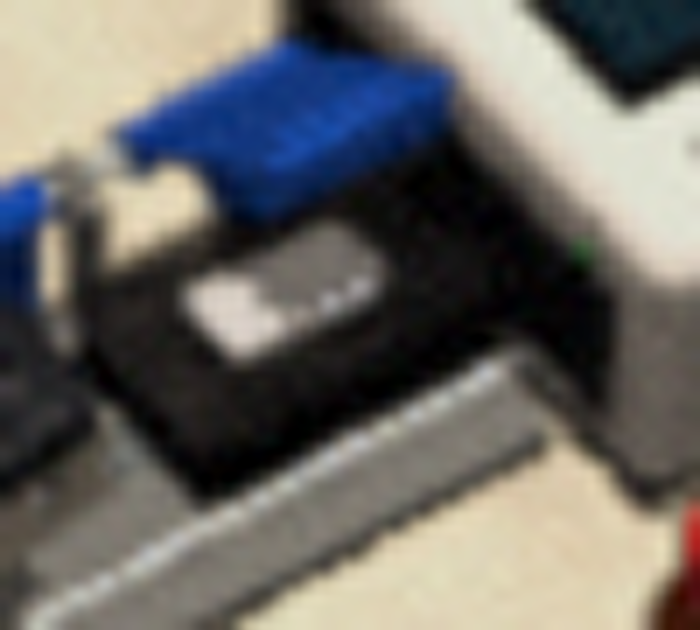

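View pics/t13.png

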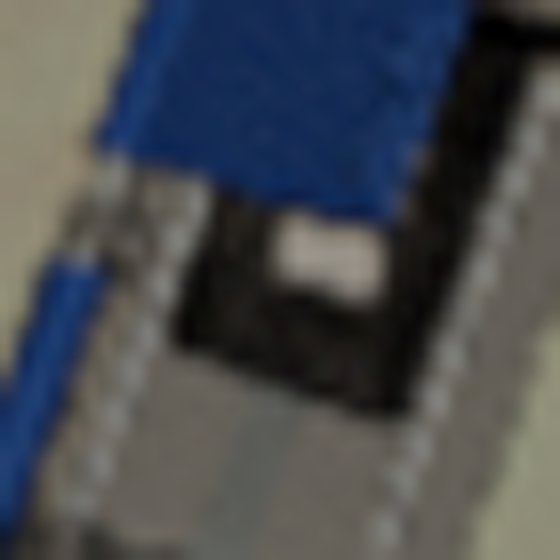

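servo_tool(
  deltas=[
    {"delta_pos": [0, 0, 0], "rot": [0, 0, 0]},
    {"delta_pos": [0, 0, 0], "rot": [0, 0, 0]},
    {"delta_pos": [0, 0, 0], "rot": [0, 0, 0]},
    {"delta_pos": [0, 0, 0], "rot": [0, 0, 0]},
  ],
  fingers=0.55,
)

```text
time: 13.57
tcp_pos: [0.5361, -0.1112, 0.0165]
orientation: [0.978, -0.179, 0.102, 0.019]
wrist_force: [1.5, 1.4, 2.2]
gripper_width: 0.508
```

servo_tool(
  deltas=[
    {"delta_pos": [0, 0, 0], "rot": [0, 0, 0]},
    {"delta_pos": [0, 0, 0], "rot": [0, 0, 0]},
    {"delta_pos": [0, 0, 0], "rot": [0, 0, 0]},
    {"delta_pos": [0, 0, 0], "rot": [0, 0, 0]},
    {"delta_pos": [0, 0, 0], "rot": [0, 0, 0]},
  ],
  fingers=0.86,
)

```text
time: 13.98
tcp_pos: [0.5359, -0.1111, 0.0162]
orientation: [0.978, -0.178, 0.102, 0.019]
wrist_force: [0.7, 0.5, -0.3]
gripper_width: 0.839
```

```bash
python3 go.py -104 31 140
python3 - <<'E'
from fit import *
crop(b["img"],300,160,400,245,7,"pics/s14.png")
E
```

```text
t 14.08 X [-95.2  31.1  16.4] F [-0.1  0.2 -0.4] grip 75.29878736828614
 delta [ 1.700e+01  1.000e-01 -1.228e+02] rot [ 0.02  0.03 -0.  ]
```

View pics/s14.png

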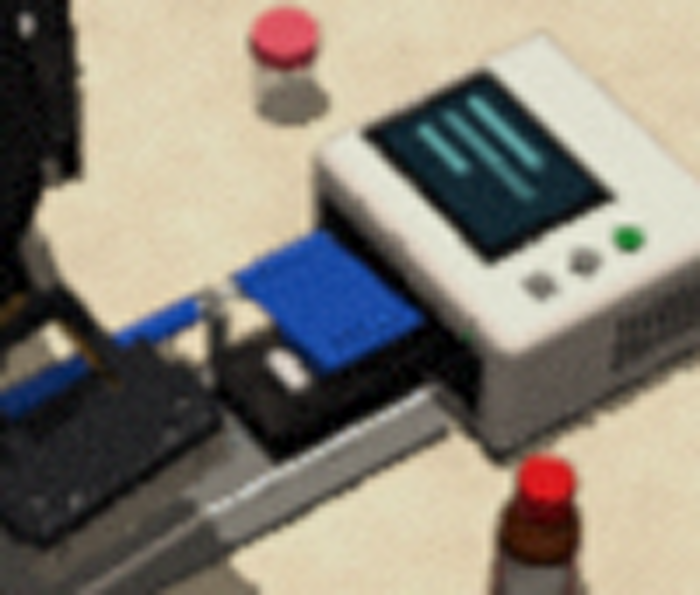

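Flap is down on the cartridge and the hand is free (≈0 N). Next I lift straight up and look again.

servo_tool(
  deltas=[
    {"delta_pos": [2, 0, -12], "rot": [0, 0, 0]},
    {"delta_pos": [5, 0, -36], "rot": [0, 0, 0]},
    {"delta_pos": [10, 0, -70], "rot": [0, 0, 0]},
    {"delta_pos": [14, 0, -105], "rot": [0, 0, 0]},
    {"delta_pos": [5, 0, -140], "rot": [0, 0, 0]},
    {"delta_pos": [-25, 0, -160], "rot": [0, 0, 0]},
    {"delta_pos": [-60, 0, -170], "rot": [0, 0, 0]},
    {"delta_pos": [-60, 0, -170], "rot": [0, 0, 0]},
    {"delta_pos": [-60, 0, -170], "rot": [0, 0, 0]},
  ],
)

```text
time: 14.93
tcp_pos: [0.4474, -0.0772, 0.1713]
orientation: [0.978, -0.178, 0.104, 0.018]
wrist_force: [-0.5, 0.4, -0.3]
gripper_width: 0.862
```

```bash
python3 go.py -104 31 140
python3 - <<'E'
from go import *
crop(a["img"],290,110,390,245,4.4,"pics/t15.png")
crop(b["img"],300,160,400,245,7,"pics/s15.png")
for th in (0,.1,.17,.24):
    for x in (1,43):
        P=w(p,(x,40-60*np.cos(th),37+60*np.sin(th)))
        print(th,x,"s",((proj(b,P)[0]-[300,160]+.5)*7).round(),"t",((proj(a,P)[0]-[290,110]+.5)*4.4).round())
E
```

```text
t 15.03 X [-188.7   31.7  170.8] F [0.6 1.1 0.1] grip 76.03784610801779
 delta [76.4  0.8 47.8] rot [-0.05 -0.06  0.04]
0 1 s [331. 390.] t [235. 339.]
0 43 s [423. 339.] t [258. 276.]
0.1 1 s [331. 379.] t [235. 338.]
0.1 43 s [424. 328.] t [258. 275.]
0.17 1 s [330. 371.] t [235. 337.]
0.17 43 s [423. 320.] t [258. 273.]
0.24 1 s [329. 362.] t [234. 336.]
0.24 43 s [422. 312.] t [257. 272.]
```

View pics/t15.png

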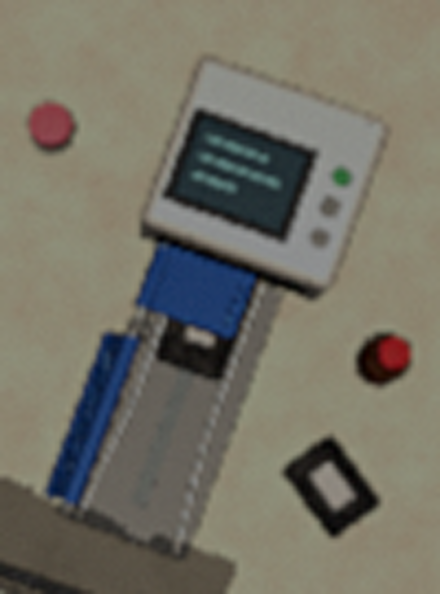

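View pics/s15.png

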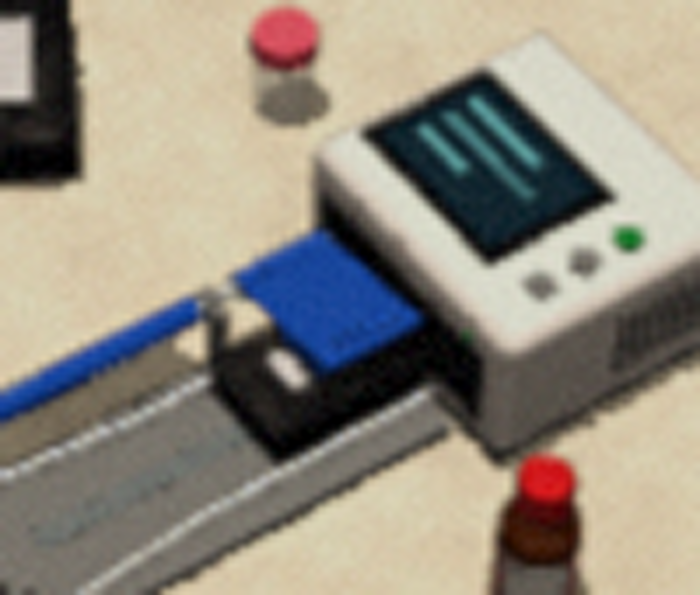

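Run:
```python
from workcell import robot
s=robot.read_state(); print(s["time"],abs(s["qvel"]).max()); print(robot.sign_off())
```

```text
15.1333 0.011923038783070482
the job is handed in; nothing more can be done
None
```

I handed the job in at 15.1 s. By my last checks the cartridge is home and the flap is resting on it, but sign-off reported no verdict.

**What I did:** One fingertip swung the paddle upright, with about 5 N on the hand and the flap at about 0.68 rad in the pictures. The other fingertip pushed the cartridge along the channel until it stopped hard. I backed off with the flap still held up, saw the cartridge looked slightly askew, and pushed again further left. It stopped hard at the same place. I then slid back along the paddle, opened the fingers so the flap came down, and lifted the hand away.

**Last checks:**
- **Cartridge:** the scene camera puts its origin at x ≈ 10.8 mm (home is 11), and it looked no different after the second push. I did not re-measure it after the flap came down, but it looked unmoved in the last pictures.
- **Flap:** it rests at about 0.17 rad, as expected on a loaded cartridge. I could not measure how hard it presses.
- **Surroundings:** the jar, vial and spare block look unmoved in the close-up pictures. I did not check the dish, beaker and marker again, but the hand never went near them at low height.
- **Hand:** clear of everything, with only about 1 N of noise on the wrist.

**What disagreed:**
- The tool stopped about 2 mm before the place I had calculated from the pictures, probably from camera error or the finger width I assumed.
- The top camera suggested the cartridge still sits askew by a few degrees. I put the true skew at 1 to 2.5 degrees, because the rails allow no more.

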